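Park two bore gauges in the transit stand and bar them in

TASK

Take the two bore gauges out of their leaning holsters and stand each one upright in the setting ring on the stand that fits it, the thick gauge in the wide bore and the thin gauge in the narrow bore, lowering each right down onto the base plate before you let go. When both are standing, swing the stand's retaining bar over and down until it rests fully home in its forked catch. Do not let a gauge fall, and leave the tub, the spare ring and the wooden case where they are.

Things in the scene. Friction and masses are not known exactly. Their poses are not given: they have to be found in the camera images.
- wide_gauge: Thick bore gauge, a round stepped bar 142 mm long, loose, 0.2 to 0.4 kg. Origin: centre of its flat foot; z runs along its axis to the grip end. Steel, diameter 30 mm from the foot to 78 mm, tapering by 84 mm to a black grip of diameter 22 mm up to 142 mm. It starts in wide_holster, grip end up, leaning 35 degrees from vertical, roughly towards the robot's right (-y).
- wide_gauge_grip (a point): On the thick gauge's axis, 117 mm from the foot, mid-grip.
- narrow_gauge: Thin bore gauge, 126 mm long, loose, 0.11 to 0.23 kg. Origin: centre of its flat foot; z along its axis to the grip end. Steel, diameter 20 mm from the foot to 72 mm, tapering by 78 mm to a black grip of diameter 16 mm up to 126 mm. Starts in narrow_holster, leaning 35 degrees like the other.
- narrow_gauge_grip (a point): On the thin gauge's axis, 101 mm from the foot, mid-grip.
- wide_holster: Grey square sleeve leaning 35 degrees from vertical on a dark foot plate 60 mm (x) by 85 mm (y), fixed. Origin: centre of the underside of the plate. The sleeve's mouth leans to the holster's own -y. Inside 33 mm square, 46 mm deep along its axis; walls 5 mm; the wall under the gauge is 24 mm longer than the others (70 mm deep). Pull the gauge out along its own axis by 75 mm or more to be clear.
- narrow_holster: The same for the thin gauge: inside 23 mm square, 46 mm deep, lower wall 70 mm deep.
- stand: Transit stand, fixed: aluminium base plate 84 mm (its x) by 236 mm (its y), 10 mm thick. Origin: underside, z up; the plate's top is at 10 mm. Carries the two setting rings side by side at y = +34 and -34 mm (which is where varies), a fixed back rail (8 mm round bar, at x = +28 mm, 62 mm high) and the retaining bar on the -x side (x = -28 mm).
- wide_ring: Steel setting ring fixed on the stand's plate: outer diameter 60 mm, bore 34 mm, 22 mm high, open through to the plate. Origin: centre of its underside, on the plate's top, z up.
- narrow_ring: Steel setting ring fixed on the stand's plate: outer diameter 52 mm, bore 24 mm, 22 mm high. Origin: centre of its underside, on the plate's top, z up.
- bar (a joint): Angle of the retaining bar (rad): 0 lies level, home in the catch; 1.57 upright; starts about 1.8, leaning out past upright. It turns about the stand's x axis at bar_hinge, staying in the plane x = -28 mm, and closes over towards the stand's -y. The hinge is stiff (0.3 N m): the bar stays where it is left.
- bar_hinge (a point): Fixed point on the bar's hinge axis: stand x -28, y +104, z 62 mm.
- bar_grip (a point): Middle of the bar's black grip, 211 mm from the hinge along the bar: a 16 mm thick cylinder 42 mm long at the bar's end; the rest is a 10 mm steel rod. Moves with the bar.
- catch (a point): Forked catch (two cheeks 22 mm apart outside, tops at 68 mm) where the closed bar's axis rests: stand x -28, y -88, z 62 mm. With the bar closed, its grip stands out beyond the catch, past the plate's end.
- tub: Bystander: white round tub with blue lid, 68 mm diameter, 55 mm high. Origin: centre of underside.
- spare_ring: Bystander: dark flat ring, 46 mm diameter, 12 mm high. Origin: centre of underside.
- block_case: Bystander: wooden gauge-block case 50 x 90 x 26 mm. Origin: centre of underside.

How it is judged:
By the outcome, as a careful person would: the job done as asked, in the order asked, and still so for the second after the job is handed in, with the robot touching nothing.
It also fails if it takes over 72 s, if anything falls off the work surface, if the arm or the gripper's body presses on something with over 40 N, if the wrist force passes 120 N, or if a joint passes its speed limit or range.

ROBOT

A 6-joint arm with a two-finger parallel gripper is mounted at the origin on the work surface. World frame = base frame: x ahead of the robot, y to its left, z up, the work surface at z = 0. Lengths are in m, angles in rad, forces in N, time in s.
With the tool pointing down it reaches from about 0.35 to 0.875 m from the base axis. Payload 4.2 kg.
Tool frame: the origin (TCP) lies at the centre of the arm's flange, where the gripper is bolted on; the fingertips stand 182 mm ahead of it and the grasp point (between the pads) lies 164 mm ahead of it; z points along the fingers, y is the line along which they close (so a half turn about z gives the same grasp; the last joint's range is limited). The gripper opens to 87 mm and grips with 3 to 60 N. Pads are 19 mm wide; open, the fingers measure 117 mm over their backs; the gripper's body (75 mm by 190 mm) begins 51 mm behind the grasp point.
Start: joints at [-0.851, 0.385, 0.008, 0, -1.194, -0.259], TCP at [0.278, -0.56, 0.405] pointing down, gripper open.
Joint ranges: [-3.14, 3.14], [-1.21, 2.06], [-1.07, 1.41], [-3.16, 2.05], [-2.99, -0.16], [-3.1, 3.1]. Speed limits (rad/s): [2.79, 2.79, 3.14, 3.14, 3.14, 3.14].

INTERFACE

Orientations are given as a rotation vector (axis times angle).
In Python, from workcell import manip gives the robot as it stands. The module is installed in compiled form; this text tells all that it offers.
- The arm moves only by the tool play_rows, never from a script. Its arguments are lists of equal length, an entry for each row: "grip": the finger opening in cm, from 0 to 8.7; "xyz": the shift along the tool's x, y, z in cm, a list of three; "twist": the turn, a rotation vector about the tool's x, y, z in degrees, a list of three. A call has 1 to 20 rows; each row is the pose to reach, as a shift and turn from the pose commanded when the call began, along the tool's axes at that moment; what a row does not reach only later rows make up. A row lasts 1/8 s, in which the tool goes at most 62.5 mm and 10.7 degrees, less where a joint would pass 70% of its speed; a pose out of reach is approached as far as the arm can. A call with a gripper value outside its range is refused whole. The fingers move at their own pace and stop on an object; "newtons" is the grip in N (left out, the last holds). Time passes only in rows, so rows that repeat a pose let the fingers close. It gives the time, the measured TCP pose, the force, the opening and the grip force at its end, in the units of the state.
- manip.observe(): the state, without advancing time (a new reading comes with each control period).
- manip.grab_frame(name): name is "side" or "top" or "wrist"; returns a dict with "frame" (420x560x3 uint8, red, green, blue), "mtx" (3x3 intrinsics, pixels), "k1" (the pictures are not rectified: a ray, as slopes to the right and down, at radius r is drawn at 1 + k1 r^2 times it, then the intrinsics apply), "rvec" (rotation vector, rad) and "tvec" (3), from world to camera coordinates, as OpenCV has them. Camera axes: x right, y down, z forward; pixel columns grow to the right and rows downward; lengths in m; the calibration is good to about 2 mm. A picture is of the moment at which its call begins. There is no depth.
- manip.finish_job(): hands the job in; it is judged then, once.
Trained networks look in a picture, given as the dict that the camera call returned (one of the last four; its "shot" number tells which), for a name from the list of things; names that differ only in an ending like _2 or _b are one class to them, and where a whole thing is asked for, a point or a joint stands for the part that bears it (a point fixed in the world has none). Each returns a list of dicts, best first, with "p" (0 to 1); they miss things now and then, are a little off and sometimes report something else, mostly with a low value. They report only what shows in the picture. A call takes as long as a camera call.
- manip.find_in(picture, query): "extent" ([left, top, right, bottom] as shares, 0 to 1, of the picture: columns of its width, rows of its height, round what is visible of it).
The state is a dict: "time": time; "joint_positions": joint angles; "joint_vel": joint speeds; "tau": joint torques, N m; "eef_pos": TCP position; "tool_rot": TCP orientation; "force": force on the tool from outside, world axes, zero at the start; "wrist_torque": the same for the moment, N m; "finger_gap": finger opening in m; "gripper_force": force on a finger pad.
Only numpy, scipy, OpenCV 4.12 (cv2) and the standard library are available. Lean on these libraries where they do the work, as an engineer would, in place of code of your own. Each camera call takes 0.05 s, during which the arm holds its last target. There are 200 camera calls.

## Working session

There is one attempt and no reset: what is moved stays moved. The work goes in short steps, Python scripts to look and compute and a tool call to move; the robot and the scene stay as the last step left them, time stands still between calls to the robot, and variables do not carry over. Pictures are saved under pics/ and viewed, at most 10 in all, crops included, and the job is handed in when it is done.

Besides the shell and the picture viewer there is one more tool, called after "Emit:" as a command line: name --argument value ..., lists and objects as JSON in quotes. play_rows: Moves the arm, as the interface text tells. Its arguments: {"type":"object","properties":{"grip":{"type":"array"},"xyz":{"type":"array"},"twist":{"type":"array"},"newtons":{"type":"number"}},"required":["grip","xyz","twist"]}

```bash
mkdir -p pics
cat > h.py <<'E'
import numpy as np, cv2
from workcell import manip
from scipy.spatial.transform import Rotation as R
def cam(n):
    p=manip.grab_frame(n); return p
def ray(p,uv):
    K=np.array(p["mtx"]); k=p["k1"]
    d=cv2.undistortPoints(np.array([[uv]],float),K,np.array([k,0,0,0.]))[0,0]
    Rm=cv2.Rodrigues(np.array(p["rvec"],float))[0]; t=np.array(p["tvec"],float)
    v=Rm.T@np.array([d[0],d[1],1]); return -Rm.T@t, v/np.linalg.norm(v)
def atz(p,uv,z):
    o,v=ray(p,uv); return o+v*(z-o[2])/v[2]
def proj(p,P):
    return cv2.projectPoints(np.array(P,float).reshape(-1,1,3),np.array(p["rvec"],float),np.array(p["tvec"],float),np.array(p["mtx"]),np.array([p["k1"],0,0,0.]))[0][:,0]
def tri(p1,u1,p2,u2):
    A=[];b=[]
    for p,u in((p1,u1),(p2,u2)):
        o,v=ray(p,u);M=np.eye(3)-np.outer(v,v);A.append(M);b.append(M@o)
    return np.linalg.lstsq(np.vstack(A),np.hstack(b),rcond=None)[0]
def save(p,n): cv2.imwrite("pics/"+n,cv2.cvtColor(p["frame"],cv2.COLOR_RGB2BGR))
E
python3 - <<'E'
from h import *
s=manip.observe(); print(s["eef_pos"],s["tool_rot"])
for c in("side","top"):
    p=cam(c); save(p,c+"0.png"); o,v=ray(p,(280,210)); print(c,o,v)
    for q in["wide_gauge","narrow_gauge","wide_gauge_grip","wide_holster","narrow_holster","stand","wide_ring","narrow_ring","bar","bar_grip","tub","spare_ring","block_case"]:
        r=manip.find_in(p,q)[:2]
        print(q,[(round(d["p"],2),(np.array(d["extent"])*[560,420,560,420]).round(0).tolist()) for d in r])
E
```

```text
[ 0.27784413 -0.55961651  0.40365797] [ 0.71691757 -3.05811393 -0.00331051]
side [0.1069818  0.49171526 0.53841151] [ 0.60327822 -0.61097571 -0.51260517]
wide_gauge [(0.58, [394.0, 164.0, 415.0, 202.0])]
narrow_gauge [(0.66, [350.0, 197.0, 377.0, 231.0]), (0.54, [127.0, 202.0, 293.0, 349.0])]
wide_gauge_grip [(0.79, [393.0, 163.0, 417.0, 199.0]), (0.61, [125.0, 201.0, 297.0, 348.0])]
wide_holster [(0.84, [375.0, 195.0, 412.0, 234.0])]
narrow_holster [(0.81, [333.0, 225.0, 372.0, 271.0])]
stand [(0.6, [127.0, 201.0, 297.0, 348.0])]
wide_ring [(0.72, [233.0, 271.0, 267.0, 300.0]), (0.53, [123.0, 199.0, 190.0, 318.0])]
narrow_ring [(0.58, [202.0, 288.0, 235.0, 319.0])]
bar [(0.74, [125.0, 202.0, 193.0, 314.0])]
bar_grip [(0.74, [125.0, 198.0, 190.0, 315.0])]
tub [(0.66, [294.0, 183.0, 316.0, 209.0])]
spare_ring [(0.63, [243.0, 226.0, 264.0, 239.0])]
block_case [(0.91, [331.0, 178.0, 364.0, 199.0])]
top [ 0.50058895 -0.02604421  1.19318113] [ 0.09524118 -0.00172557 -0.99545273]
wide_gauge [(0.73, [388.0, 248.0, 423.0, 263.0]), (0.28, [191.0, 217.0, 209.0, 236.0])]
narrow_gauge [(0.78, [324.0, 249.0, 346.0, 259.0])]
wide_gauge_grip [(0.61, [385.0, 249.0, 427.0, 262.0])]
wide_holster [(0.93, [366.0, 244.0, 396.0, 270.0])]
narrow_holster []
stand [(0.84, [111.0, 210.0, 256.0, 248.0])]
wide_ring [(0.87, [214.0, 217.0, 235.0, 240.0])]
narrow_ring [(0.5, [189.0, 219.0, 209.0, 232.0]), (0.22, [107.0, 221.0, 167.0, 235.0])]
bar [(0.77, [111.0, 220.0, 169.0, 236.0])]
bar_grip [(0.7, [109.0, 221.0, 167.0, 235.0]), (0.31, [190.0, 218.0, 208.0, 232.0])]
tub [(0.42, [385.0, 247.0, 427.0, 263.0])]
spare_ring [(0.62, [300.0, 243.0, 332.0, 269.0]), (0.45, [271.0, 169.0, 290.0, 184.0])]
block_case [(0.66, [383.0, 179.0, 420.0, 199.0]), (0.34, [341.0, 158.0, 366.0, 192.0])]
```

Run:
```python
import cv2
a=cv2.imread("pics/top0.png")[140:300,90:450]; cv2.imwrite("pics/topc.png",cv2.resize(a,(792,352),interpolation=cv2.INTER_CUBIC))
a=cv2.imread("pics/side0.png")[150:360,110:430]; cv2.imwrite("pics/sidec.png",cv2.resize(a,(800,525),interpolation=cv2.INTER_CUBIC))
```

```text
(no output)
```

View pics/topc.png

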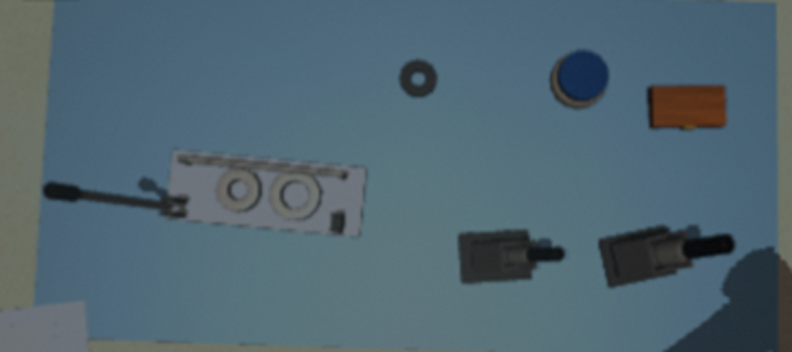

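View pics/sidec.png

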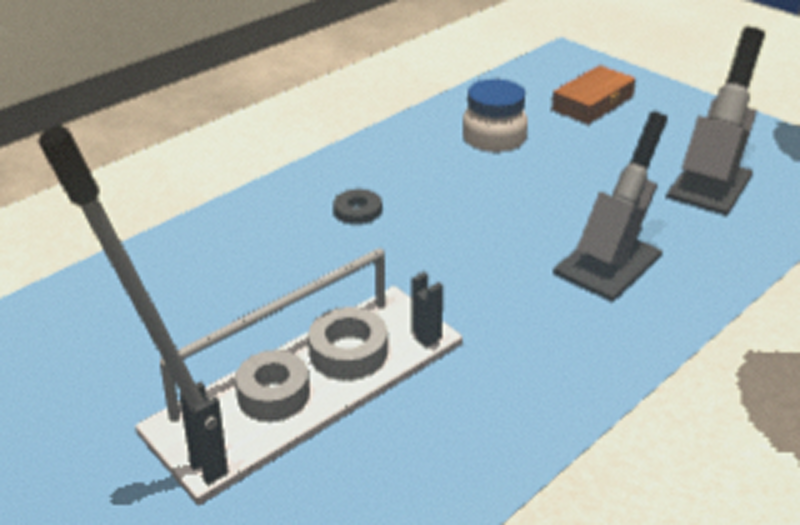

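The top view shows the stand (narrow ring +y, wide ring −y, hinge at +y) at crop px (170–365, 150–237). The narrow holster is at (460–530, 232–283) and the wide one at (600–690, 228–285), both leaning right (−y). The side view agrees.

Run:
```python
from h import *
s,t=cam("side"),cam("top")
S=lambda x,y:(110+x/2.5,150+y/2.5)
T=lambda x,y:(90+x/2.2,140+y/2.2)
print("wtop",tri(s,S(753,33),t,T(730,243)).round(4))
print("ntop",tri(s,S(657,118),t,T(561,254)).round(4))
print("wstep",tri(s,S(735,88),t,T(684,250)).round(4))
print("nstep",tri(s,S(633,170),t,T(532,254)).round(4))
for n,c in(("nring",(238,190)),("wring",(296,195))): print(n,atz(t,T(*c),.032).round(4))
print("side",atz(s,S(273,376),.032).round(4),atz(s,S(348,333),.032).round(4))
for c in((172,149),(366,167),(359,237),(168,218)): print("corner",atz(t,T(*c),.01).round(4))
for c in((460,233),(528,230),(531,279),(462,283),(600,238),(665,226),(609,287),(688,268)): print("holst",atz(t,T(*c),.004).round(4))
o=manip.observe(); print(R.from_rotvec(o["tool_rot"]).as_matrix().round(3))
w=cam("wrist"); print("wristcam in tool",(R.from_rotvec(o["tool_rot"]).inv().apply(ray(w,(280,210))[0]-o["eef_pos"])).round(3),R.from_rotvec(o["tool_rot"]).inv().apply(ray(w,(280,210))[1]).round(3),np.array(w["mtx"]).round(0).tolist())
```

```text
wtop [ 0.5155 -0.3684  0.1346]
ntop [ 0.4993 -0.1867  0.1187]
wstep [ 0.5061 -0.3301  0.0928]
nstep [ 0.4988 -0.1594  0.0789]
nring [0.5625 0.1833 0.032 ]
wring [0.5587 0.1145 0.032 ]
side [0.5592 0.1846 0.032 ] [0.5561 0.1171 0.032 ]
corner [0.6107 0.2695 0.01  ]
corner [0.5961 0.0342 0.01  ]
corner [0.5117 0.0396 0.01  ]
corner [0.5274 0.2699 0.01  ]
holst [ 0.5202 -0.0817  0.004 ]
holst [ 0.5261 -0.1638  0.004 ]
holst [ 0.4674 -0.1687  0.004 ]
holst [ 0.4603 -0.0857  0.004 ]
holst [ 0.519  -0.2515  0.004 ]
holst [ 0.5357 -0.3307  0.004 ]
holst [ 0.4603 -0.2632  0.004 ]
holst [ 0.4857 -0.3592  0.004 ]
[[-0.896 -0.445  0.   ]
 [-0.445  0.896 -0.   ]
 [ 0.    -0.    -1.   ]]
wristcam in tool [ 0.085 -0.     0.021] [-0.301 -0.013  0.953] [[296.0, 0.0, 284.0], [0.0, 296.0, 211.0], [0.0, 0.0, 1.0]]
```

```bash
cat >> h.py <<'E'
def Rt(lean_dir_xy, tilt):
    """tool z down, tilted back so the tool's tail leans toward lean_dir; tool x ~ lean_dir"""
    a=np.array([*lean_dir_xy,0.]); a/=np.linalg.norm(a); Z=np.array([0,0,1.])
    z=-(np.cos(tilt)*Z+np.sin(tilt)*a); x=np.cos(tilt)*a-np.sin(tilt)*Z
    return np.column_stack([x,np.cross(z,x),z])
def go(pos,Rm,cur=None):
    o=manip.observe() if cur is None else None
    p0,R0=(np.array(o["eef_pos"]),R.from_rotvec(o["tool_rot"]).as_matrix()) if o else cur
    print("xyz",(R0.T@(np.array(pos)-p0)*100).round(2).tolist(),"twist",np.degrees(R.from_matrix(R0.T@Rm).as_rotvec()).round(2).tolist())
    return (np.array(pos),Rm)
E
python3 - <<'E'
from h import *
go([.50,-.22,.40],Rt((0.05,-1),0))
E
```

```text
xyz [-35.0, 20.56, 0.48] twist [-0.0, -0.0, -66.46]
```

Emit:
play_rows --grip '[8.7, 8.7, 8.7, 8.7, 8.7, 8.7, 8.7, 8.7, 8.7, 8.7]' --xyz '[[-5, 3, 0], [-10, 6, 0], [-15, 9, 0], [-20, 12, 0], [-25, 15, 0], [-30, 17.5, 0.3], [-35, 20.5, 0.5], [-35, 20.5, 0.5], [-35, 20.5, 0.5], [-35, 20.5, 0.5]]' --twist '[[0, 0, -10], [0, 0, -20], [0, 0, -30], [0, 0, -40], [0, 0, -50], [0, 0, -60], [0, 0, -66.5], [0, 0, -66.5], [0, 0, -66.5], [0, 0, -66.5]]' --newtons 30

```text
time: 2.8
eef_pos: [0.4996, -0.2214, 0.3998]
tool_rot: [2.275, -2.167, -0.0]
force: [-0.2, 0.1, 1.0]
finger_gap: 0.0872
gripper_force: 0.0
```

Run:
```python
from h import *
import pickle
o=manip.observe(); print(o["time"],o["eef_pos"],R.from_rotvec(o["tool_rot"]).as_matrix().round(3).tolist(),o["joint_positions"])
w=cam("wrist"); pickle.dump(w,open("w1.pkl","wb"))
cv2.imwrite("pics/w1.png",cv2.cvtColor(cv2.resize(w["frame"],(800,600),interpolation=cv2.INTER_CUBIC),cv2.COLOR_RGB2BGR))
print(proj(w,[[.5155,-.3684,.1346],[.5061,-.3301,.0928],[.4993,-.1867,.1187],[.4988,-.1594,.0789]]).round(0).tolist())
```

```text
2.8 [ 0.49964554 -0.22144665  0.399839  ] [[0.049, -0.999, -0.0], [-0.999, -0.049, -0.0], [0.0, 0.0, -1.0]] [-1.20436870e-01  2.55290512e-01 -1.93755975e-01  1.08722503e-04
 -1.12183823e+00  1.69175508e-01]
[[272.0, 29.0], [282.0, 89.0], [282.0, 246.0], [282.0, 254.0]]
```

View pics/w1.png

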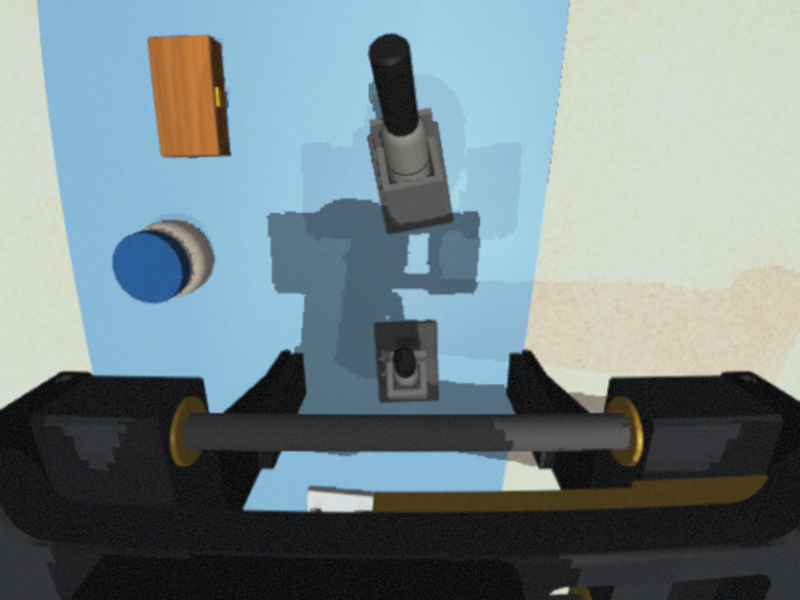

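The wrist picture shows the wide gauge's end at about (389,51) and its shoulder at (403,133). The narrow gauge's end is at (403,355), with its grip running to (406,378). I'll fit both gauges over all three views.

```bash
cat > fit.py <<'E'
from h import *
import pickle
from scipy.optimize import least_squares
s,t=cam("side"),cam("top"); w=pickle.load(open("w1.pkl","rb"))
S=lambda x,y:(110+x/2.5,150+y/2.5)
T=lambda x,y:(90+x/2.2,140+y/2.2)
W=lambda x,y:(x*.7,y*.7)
def ax(yaw,tilt=np.radians(35)): return np.array([np.sin(tilt)*np.sin(yaw),-np.sin(tilt)*np.cos(yaw),np.cos(tilt)])
def fit(obs,x0):
    def f(q):
        P=q[:3];a=ax(q[3]); return np.concatenate([(proj(c,P+a*h)[0]-u)*wt for c,u,h,wt in obs])
    r=least_squares(f,x0,loss="soft_l1"); print(r.x.round(4),f(r.x).round(1)); return r.x
# h relative to grip point
qw=fit([(s,S(753,33),.025,1),(s,S(736,86),-.033,1),(t,T(730,243),.025,1),(t,T(684,250),-.033,1),(w,W(389,51),.025,1),(w,W(402,132),-.033,1)],[.51,-.35,.12,.1])
qn=fit([(s,S(657,118),.025,1),(s,S(636,166),-.023,1),(t,T(561,254),.025,1),(t,T(532,254),-.023,1),(w,W(403,355),.025,1),(w,W(406,377),-.023,1)],[.5,-.175,.1,0])
for q,L in((qw,.117),(qn,.101)): print("foot",(q[:3]-L*ax(q[3])).round(4),np.degrees(q[3]))
E
python3 fit.py
```

```text
[ 0.511  -0.3479  0.1213  0.2301] [-0.4 -1.8 -1.   0.2 -1.8  0.4  0.1  0.   0.2  0.5  0.1 -2.9]
[ 0.4977 -0.1712  0.1021  0.0992] [ 0.4 -1.3  0.3  0.6 -0.5 -0.2 -0.7  0.5  0.1  0.8 -0.5 -7.1]
foot [ 0.4957 -0.2826  0.0255] 13.186312961308618
foot [ 0.4919 -0.1136  0.0193] 5.685234315535668
```

Run:
```python
from h import *
y=np.radians(12.7);tl=np.radians(35);d=(np.sin(y),-np.cos(y));Rm=Rt(d,tl);a=-Rm[:,2]
g=np.array([.511,-.348,.1213])
go(g+a*.264,Rm); print(g+a*.264)
```

```text
xyz [27.6, -3.12, 6.23] twist [-3.03, -34.91, -9.6]
[ 0.54429003 -0.49571952  0.33755614]
```

Emit:
play_rows --grip '[8.7, 8.7, 8.7, 8.7, 8.7, 8.7, 8.7, 8.7]' --xyz '[[5, -0.6, 0], [10, -1.2, 1], [15, -1.8, 2.5], [20, -2.4, 4], [25, -2.9, 5.5], [27.6, -3.1, 6.2], [27.6, -3.1, 6.2], [27.6, -3.1, 6.2]]' --twist '[[-0.6, -7, -2], [-1.2, -14, -4], [-1.8, -21, -6], [-2.4, -28, -8], [-3, -34.9, -9.6], [-3, -34.9, -9.6], [-3, -34.9, -9.6], [-3, -34.9, -9.6]]'

```text
time: 3.95
eef_pos: [0.5448, -0.4946, 0.3379]
tool_rot: [-2.097, 1.675, 0.661]
force: [0.4, 0.4, 0.0]
finger_gap: 0.0871
gripper_force: 0.0
```

Run:
```python
from h import *
import pickle
y=np.radians(12.7);tl=np.radians(35);d=(np.sin(y),-np.cos(y));Rm=Rt(d,tl);a=-Rm[:,2]
g=np.array([.511,-.348,.1213])
go(g+a*.164,Rm)
w=cam("wrist"); pickle.dump(w,open("w2.pkl","wb"))
f=w["frame"].copy()
for h in(.025,-.033,-.039): 
    u=proj(w,g+a*h)[0]; print(u); cv2.circle(f,tuple(int(v) for v in u),2,(255,0,0),-1)
cv2.imwrite("pics/w2.png",cv2.cvtColor(cv2.resize(f,(800,600),interpolation=cv2.INTER_CUBIC),cv2.COLOR_RGB2BGR))
```

```text
xyz [0.1, 0.08, 9.98] twist [0.02, -0.01, 0.08]
[284.21022814 228.01304131]
[284.15815816 206.6247346 ]
[284.15388286 204.87066672]
```

View pics/w2.png

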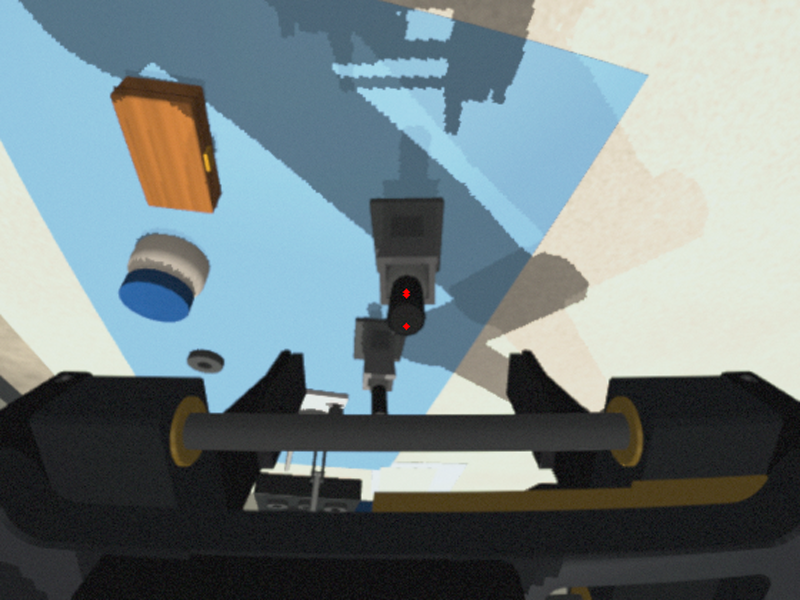

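Run:
```python
from h import *
import pickle
w=pickle.load(open("w2.pkl","rb"))
f=w["frame"]; 
print(f[190:244:2,284].tolist())
y=np.radians(12.7);Rm=Rt((np.sin(y),-np.cos(y)),np.radians(35));a=-Rm[:,2];g=np.array([.511,-.348,.1213])
th=np.linspace(0,2*np.pi,60)
c=lambda h,r:proj(w,[g+a*h+r*(np.cos(t)*Rm[:,0]+np.sin(t)*Rm[:,1]) for t in th])
for h,r in((.025,.011),(-.033,.011)): q=c(h,r); print(q.min(0),q.max(0))
print(f[222,262:308].mean(1).round().tolist());print(f[205,262:308].mean(1).round().tolist())
```

```text
[[68, 68, 66], [54, 55, 51], [13, 14, 11], [23, 23, 27], [20, 21, 20], [24, 29, 27], [20, 24, 26], [13, 12, 18], [21, 27, 22], [10, 13, 13], [20, 19, 16], [28, 26, 27], [32, 30, 35], [33, 34, 31], [37, 33, 34], [39, 35, 34], [35, 35, 33], [33, 34, 32], [36, 38, 37], [36, 37, 34], [37, 37, 30], [37, 39, 34], [32, 33, 36], [73, 94, 106], [83, 111, 129], [87, 116, 135], [92, 119, 139]]
[270.26945091 214.78007696] [298.14871201 240.8411995 ]
[272.88488668 195.70527095] [295.42981252 217.28144517]
[80.0, 82.0, 84.0, 89.0, 93.0, 116.0, 135.0, 133.0, 105.0, 44.0, 23.0, 29.0, 39.0, 32.0, 35.0, 32.0, 33.0, 34.0, 36.0, 32.0, 34.0, 33.0, 34.0, 39.0, 35.0, 40.0, 37.0, 35.0, 37.0, 43.0, 39.0, 37.0, 38.0, 36.0, 32.0, 52.0, 90.0, 114.0, 116.0, 114.0, 115.0, 115.0, 114.0, 116.0, 113.0, 114.0]
[192.0, 192.0, 191.0, 169.0, 127.0, 93.0, 90.0, 89.0, 78.0, 71.0, 69.0, 53.0, 25.0, 14.0, 16.0, 19.0, 25.0, 20.0, 23.0, 18.0, 18.0, 23.0, 23.0, 21.0, 27.0, 19.0, 18.0, 17.0, 22.0, 22.0, 23.0, 22.0, 18.0, 24.0, 63.0, 79.0, 70.0, 64.0, 77.0, 89.0, 94.0, 95.0, 142.0, 182.0, 192.0, 195.0]
```

```bash
cat >> fit.py <<'E'
print("refit")
w2=pickle.load(open("w2.pkl","rb"))
th=np.linspace(0,2*np.pi,90)
def ext(c,C,a,r):
    b=np.cross(a,[1,0,0]);b/=np.linalg.norm(b);e=np.cross(a,b)
    q=proj(c,C+r*(np.outer(np.cos(th),b)+np.outer(np.sin(th),e))); return np.r_[q.min(0),q.max(0)]
def f(q,v=False):
    P=q[:3];a=ax(q[3],np.radians(35)+q[4]);k=[]
    for c,u,h in((s,S(753,33),.025),(s,S(736,86),-.033),(t,T(730,243),.025),(t,T(684,250),-.033),(w,W(389,51),.025)): k.append((proj(c,P+a*h)[0]-u)/1.5)
    k.append(ext(w2,P+a*.025,a,.011)-[271.5,211,297,235.5])
    e=ext(w2,P-a*.033,a,.011); k.append((e-[274,193.5,295.5,0])[:3])
    k.append([q[4]/.015])
    return np.concatenate(k)
r=least_squares(f,[*qw,0]); print(r.x.round(4),f(r.x).round(1),(r.x[:3]-.117*ax(r.x[3],.6109+r.x[4])).round(4))
E
python3 fit.py|tail -4
```

```text
foot [ 0.4919 -0.1136  0.0193] 5.685234315535668
refit
[ 0.511  -0.3491  0.1181  0.2398  0.0079] [-0.3 -0.5 -0.6  0.8 -1.1  0.2  0.1  0.1  0.2 -0.2 -1.2 -0.5  1.1  1.1
 -0.4 -0.7  0.5  0.5] [ 0.4948 -0.2831  0.0228]
```

Run:
```python
from h import *
y=np.radians(13);Rm=Rt((np.sin(y),-np.cos(y)),np.radians(35));a=-Rm[:,2]
go(np.array([.511,-.349,.1185])+a*.164,Rm)
```

```text
xyz [0.47, 0.12, 10.2] twist [-0.15, -0.09, -0.05]
```

Emit:
play_rows --grip '[8.7, 8.7, 8.7, 8.7, 8.7, 1.5, 1.5, 1.5, 1.5, 1.5, 1.5, 1.5]' --xyz '[[0.4, 0.1, 2], [0.5, 0.1, 5], [0.5, 0.1, 8], [0.5, 0.1, 10.2], [0.5, 0.1, 10.2], [0.5, 0.1, 10.2], [0.5, 0.1, 10.2], [0.5, 0.1, 10.2], [0.5, 0.1, 10.2], [0.5, 0.1, 10.2], [0.5, 0.1, 10.2], [0.5, 0.1, 10.2]]' --twist '[[0, 0, 0], [0, 0, 0], [0, 0, 0], [0, 0, 0], [0, 0, 0], [0, 0, 0], [0, 0, 0], [0, 0, 0], [0, 0, 0], [0, 0, 0], [0, 0, 0], [0, 0, 0]]' --newtons 35

```text
time: 5.6
eef_pos: [0.5322, -0.4418, 0.2513]
tool_rot: [-2.098, 1.674, 0.661]
force: [0.1, -0.6, 0.4]
finger_gap: 0.0247
gripper_force: 0.0
```

Emit:
play_rows --grip '[1.5, 1.5, 1.5, 1.5, 1.5, 1.5, 1.5, 1.5, 1.5]' --xyz '[[0, 0, 0], [0, 0, 0], [0, 0, 0], [0, 0, 0], [0, 0, -0.5], [0, 0, -1], [0, 0, -1.5], [0, 0, -2], [0, 0, -2]]' --twist '[[0, 0, 0], [0, 0, 0], [0, 0, 0], [0, 0, 0], [0, 0, 0], [0, 0, 0], [0, 0, 0], [0, 0, 0], [0, 0, 0]]'

```text
time: 6.72
eef_pos: [0.5348, -0.4533, 0.2684]
tool_rot: [-2.098, 1.674, 0.659]
force: [0.2, -0.2, -1.2]
finger_gap: 0.0214
gripper_force: 35.0
```

Emit:
play_rows --grip '[1.5, 1.5, 1.5, 1.5, 1.5, 1.5, 1.5, 1.5]' --xyz '[[0, 0, -1.5], [0, 0, -3], [0, 0, -4.5], [0, 0, -6], [0, 0, -7.5], [0, 0, -9], [0, 0, -10], [0, 0, -10]]' --twist '[[0, 0, 0], [0, 0, 0], [0, 0, 0], [0, 0, 0], [0, 0, 0], [0, 0, 0], [0, 0, 0], [0, 0, 0]]'

```text
time: 7.72
eef_pos: [0.5473, -0.5096, 0.3505]
tool_rot: [-2.098, 1.675, 0.658]
force: [0.6, -0.1, -3.7]
finger_gap: 0.0215
gripper_force: 35.0
```

Run:
```python
from h import *
# stand yaw estimate: -y dir
p=np.array([[.5625,.1833],[.5587,.1145]]); d=p[1]-p[0]; print(d/np.linalg.norm(d))
d=(-.06,-1)
cur=go([.50,-.30,.44],Rt(d,0));
```

```text
[-0.0551485  -0.99847816]
xyz [-22.74, -0.03, 4.95] twist [4.84, 34.67, 15.72]
```

Emit:
play_rows --grip '[1.5, 1.5, 1.5, 1.5, 1.5, 1.5, 1.5, 1.5]' --xyz '[[-3, 0, -1], [-7, 0, 0], [-11, 0, 1.5], [-15, 0, 3], [-19, 0, 4], [-22.7, 0, 4.5], [-23, 0, 4.5], [-23, 0, 4.5]]' --twist '[[0.8, 5.8, 2.6], [1.6, 11.6, 5.2], [2.4, 17.3, 7.8], [3.2, 23.1, 10.4], [4, 29, 13], [4.8, 34.7, 15.7], [4.8, 34.7, 15.7], [4.8, 34.7, 15.7]]'

```text
time: 8.72
eef_pos: [0.4997, -0.2997, 0.4444]
tool_rot: [2.156, -2.285, -0.005]
force: [0.3, -0.1, -2.7]
finger_gap: 0.0212
gripper_force: 35.0
```

Run:
```python
from h import *
go([.46,.25,.46],Rt((-.06,-1),0));
```

```text
xyz [-54.65, 7.16, -1.42] twist [0.16, 0.13, 0.11]
```

Emit:
play_rows --grip '[1.5, 1.5, 1.5, 1.5, 1.5, 1.5, 1.5, 1.5, 1.5, 1.5, 1.5, 1.5, 1.5, 1.5]' --xyz '[[-3, 0.5, -1], [-8, 1, -1.4], [-13, 2, -1.4], [-18, 3, -1.4], [-23, 3.5, -1.4], [-28, 4, -1.4], [-33, 4.5, -1.4], [-38, 5, -1.4], [-43, 6, -1.4], [-48, 6.5, -1.4], [-52, 7, -1.4], [-54.6, 7.2, -1.4], [-54.6, 7.2, -1.4], [-54.6, 7.2, -1.4]]' --twist '[[0, 0, 0], [0, 0, 0], [0, 0, 0], [0, 0, 0], [0, 0, 0], [0, 0, 0], [0, 0, 0], [0, 0, 0], [0, 0, 0], [0.1, 0.1, 0.1], [0.1, 0.1, 0.1], [0.1, 0.1, 0.1], [0.1, 0.1, 0.1], [0.1, 0.1, 0.1]]'

```text
time: 10.48
eef_pos: [0.4607, 0.2487, 0.4582]
tool_rot: [2.149, -2.286, 0.0]
force: [-0.3, 0.1, -1.9]
finger_gap: 0.0212
gripper_force: 35.0
```

Run:
```python
from h import *
import pickle
o=manip.observe(); print(o["time"],o["eef_pos"],R.from_rotvec(o["tool_rot"]).as_matrix().round(3).tolist())
w=cam("wrist"); pickle.dump(w,open("w3.pkl","wb"))
for n in("side","top"): pickle.dump(cam(n),open(n+"3.pkl","wb"))
cv2.imwrite("pics/w3.png",cv2.cvtColor(cv2.resize(w["frame"],(800,600),interpolation=cv2.INTER_CUBIC),cv2.COLOR_RGB2BGR))
```

```text
10.475 [0.4606958  0.24871873 0.45824816] [[-0.062, -0.998, -0.002], [-0.998, 0.062, -0.002], [0.003, 0.002, -1.0]]
```

View pics/w3.png

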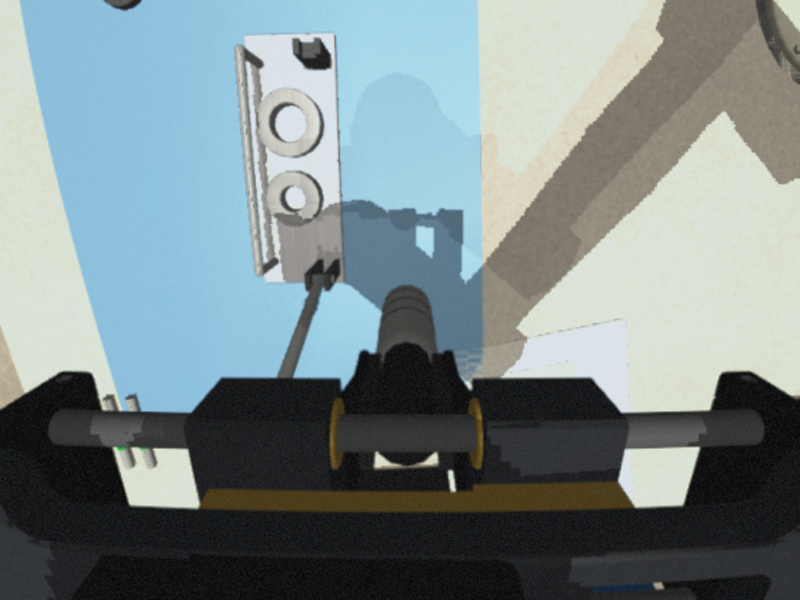

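The wrist picture shows the wide ring at about (289,122), the narrow ring at (294,196), and the held gauge's foot arc topping out at (407,286). Next I'll fit the stand pose and the held gauge to the image edges.

```bash
cat > stand.py <<'E'
from h import *
import pickle
from scipy.optimize import minimize
th=np.linspace(0,2*np.pi,120,endpoint=False)
circ=lambda x,y,z,r:np.c_[x+r*np.cos(th),y+r*np.sin(th),np.full(th.size,z)]
def gmag(p,s):
    g=cv2.GaussianBlur(cv2.cvtColor(p["frame"],cv2.COLOR_RGB2GRAY).astype(np.float32),(0,0),s)
    return np.hypot(cv2.Sobel(g,cv2.CV_32F,1,0),cv2.Sobel(g,cv2.CV_32F,0,1))
def samp(G,uv): return np.minimum(cv2.remap(G,uv[:,:1].astype(np.float32),uv[:,1:].astype(np.float32),cv2.INTER_LINEAR).ravel(),60)
l=np.linspace(-1,1,80)
plate=np.vstack([np.c_[np.full(80,sx*.042),l*.118,np.full(80,.01)] for sx in(-1,1)]+[np.c_[l*.042,np.full(80,sy*.118),np.full(80,.01)] for sy in(-1,1)])
M=np.vstack([circ(0,-.034,.032,.030),circ(0,-.034,.032,.017),circ(0,.034,.032,.026),circ(0,.034,.032,.012),plate])
def tw(q,P): c,s=np.cos(q[2]),np.sin(q[2]); return P@np.array([[c,s,0],[-s,c,0],[0,0,1]])+[q[0],q[1],0]
def fitstand(ps,x0,M=M):
    x=np.array(x0,float)
    for s in(3,1.5,.8):
        G=[gmag(p,s) for p in ps]
        f=lambda q:-sum(samp(g,proj(p,tw(q,M))).mean() for g,p in zip(G,ps))
        x=minimize(f,x,method="Nelder-Mead",options=dict(initial_simplex=np.vstack([x]+[x+d for d in np.diag([.006,.006,.04])*s/3]),xatol=1e-5,fatol=1e-4)).x
    print(x.round(4),np.degrees(x[2]).round(2),f(x)); return x
E
python3 - <<'E'
from stand import *
L=lambda n:pickle.load(open(n+"3.pkl","rb"))
w,s,t=pickle.load(open("w3.pkl","rb")),L("side"),L("top")
x0=[.5605,.149,-.06]
for ps in([w],[t],[s],[w,s,t]):
    x=fitstand(ps,x0); print(tw(x,np.array([[0,-.034,0],[0,.034,0],[-.028,.104,.062]])).round(4).tolist())
save(w,"x.png"); f=w["frame"].copy()
x=fitstand([w],x0)
for u in proj(w,tw(x,M)): cv2.circle(f,tuple(int(round(v)) for v in u),0,(255,0,0),-1)
o=manip.observe();Rm=R.from_rotvec(o["tool_rot"]).as_matrix();p0=np.array(o["eef_pos"])
for z in(.281,.203): 
  for u in proj(w,p0+circ(0,0,z,.015)@Rm.T): cv2.circle(f,tuple(int(round(v)) for v in u),0,(0,255,0),-1)
a=cv2.resize(f[10:270,120:380],(780,780))[:600]
a=cv2.resize(f[10:280,140:340],(592,800))
a=np.hstack([cv2.resize(f[10:205,160:260],(300,585)),cv2.resize(f[180:280,240:330],(490,544))[:585].copy() if 0 else cv2.copyMakeBorder(cv2.resize(f[180:280,240:330],(490,544)),0,41,0,0,cv2.BORDER_CONSTANT)])
cv2.imwrite("pics/w3f.png",cv2.cvtColor(a,cv2.COLOR_RGB2BGR))
E
```

```text
[ 0.5604  0.1513 -0.0587] -3.36 -52.265537
[[0.5584, 0.1174, 0.0], [0.5624, 0.1853, 0.0], [0.5385, 0.2568, 0.062]]
[0.5488 0.1756 0.0385] 2.21 -33.810734
[[0.5501, 0.1416, 0.0], [0.5475, 0.2096, 0.0], [0.5168, 0.2784, 0.062]]
[ 0.5616  0.153  -0.046 ] -2.64 -54.20668
[[0.56, 0.1191, 0.0], [0.5631, 0.187, 0.0], [0.5384, 0.2582, 0.062]]
[ 0.5605  0.1527 -0.064 ] -3.67 -147.52214
[[0.5583, 0.1187, 0.0], [0.5627, 0.1866, 0.0], [0.5392, 0.2582, 0.062]]
[ 0.5604  0.1513 -0.0587] -3.36 -52.265537
```

View pics/w3f.png

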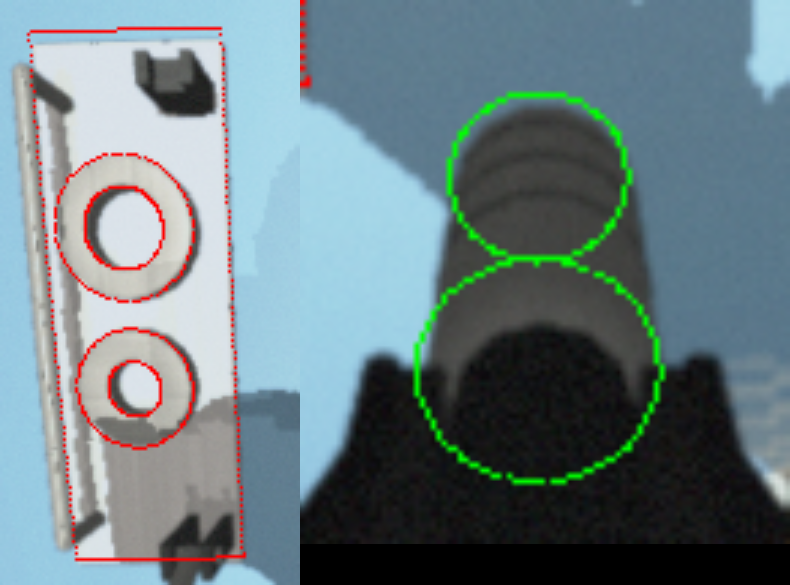

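Run:
```python
from stand import *
import stand
L=lambda n:pickle.load(open(n+"3.pkl","rb"))
w,s,t=pickle.load(open("w3.pkl","rb")),L("side"),L("top")
Mr=M[:480]
def fs(ps,x0,sig=(1.5,.8)):
    x=np.array(x0,float)
    for sg in sig:
        G=[gmag(p,sg) for p in ps]
        f=lambda q:-sum(samp(g,proj(p,tw(q,Mr))).mean() for g,p in zip(G,ps))
        x=minimize(f,x,method="Nelder-Mead",options=dict(initial_simplex=np.vstack([x]+[x+d for d in np.diag([.002,.002,.02])]),xatol=1e-5,fatol=1e-4)).x
    print(x.round(4),f(x).round(1),tw(x,np.array([[0,-.034,0],[0,.034,0]]))[:,:2].round(4).tolist()); return x
for ps in([w],[t],[s],[w,s,t]): fs(ps,[.5604,.1513,-.0587])
# gauge in hand: tune tool-frame foot (x,y,z) + tilt(about y) against wrist+side foot circle edges
o=manip.observe();Rm=R.from_rotvec(o["tool_rot"]).as_matrix();p0=np.array(o["eef_pos"])
f=s["frame"].copy()
for z in(.281,.203,.139): 
  for u in proj(s,p0+circ(0,0,z,.015 if z>.15 else .011)@Rm.T): cv2.circle(f,tuple(int(round(v)) for v in u),0,(0,255,0),-1)
c=proj(s,p0+Rm@[0,0,.22])[0].astype(int); print(c)
a=f[max(0,c[1]-50):c[1]+50,c[0]-60:c[0]+60]; cv2.imwrite("pics/s3.png",cv2.cvtColor(cv2.resize(a,None,fx=5,fy=5,interpolation=cv2.INTER_CUBIC),cv2.COLOR_RGB2BGR))
go([.5583,.1180,.010+.012+.03+.117+.164],Rt((-.0587,-1),0))
```

```text
[ 0.5615  0.1507 -0.0809] -59.8 [[0.5588, 0.1168], [0.5643, 0.1846]]
[ 0.5624  0.155  -0.0179] -46.7 [[0.5618, 0.121], [0.563, 0.189]]
[ 0.5578  0.1499 -0.0581] -56.1 [[0.5558, 0.116], [0.5597, 0.1839]]
[ 0.5593  0.1509 -0.059 ] -159.5 [[0.5573, 0.117], [0.5613, 0.1849]]
[216 242]
xyz [12.38, -10.59, 12.61] twist [0.05, -0.08, -0.2]
```

View pics/s3.png

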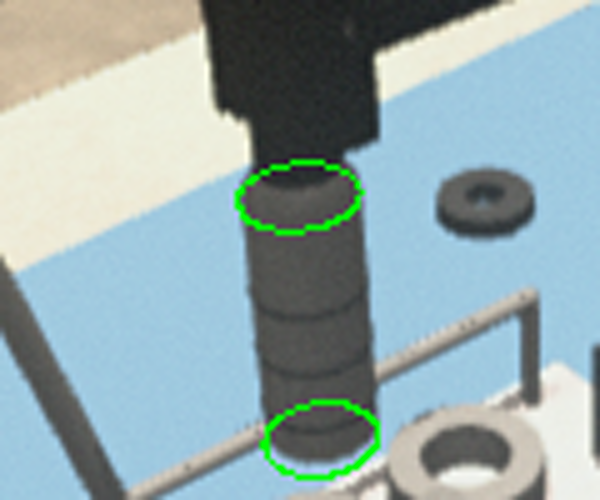

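Run:
```python
from h import *
go([.5575,.1172,.327],Rt((-.06,-1),0))
```

```text
xyz [12.46, -10.52, 13.21] twist [0.05, -0.08, -0.12]
```

Emit:
play_rows --grip '[1.5, 1.5, 1.5, 1.5, 1.5, 1.5, 1.5, 1.5, 1.5, 1.5]' --xyz '[[3, -2.5, 0], [6, -5, 0], [9, -7.5, 0], [12.4, -10.5, 0], [12.5, -10.5, 3], [12.5, -10.5, 6], [12.5, -10.5, 9], [12.5, -10.5, 12], [12.5, -10.5, 13.2], [12.5, -10.5, 13.2]]' --twist '[[0, 0, 0], [0, 0, 0], [0, 0, 0], [0, 0, 0], [0, 0, 0], [0, 0, 0], [0, 0, 0], [0, 0, 0], [0, 0, 0], [0, 0, 0]]'

```text
time: 11.88
eef_pos: [0.5574, 0.1177, 0.3271]
tool_rot: [2.151, -2.286, 0.001]
force: [-0.3, 0.1, -1.8]
finger_gap: 0.0211
gripper_force: 35.0
```

```bash
cat > hov.py <<'E'
import sys
from stand import *
o=manip.observe();Rm=R.from_rotvec(o["tool_rot"]).as_matrix();p0=np.array(o["eef_pos"]);print(o["time"],p0.round(4),np.array(o["force"]).round(1))
fz,gr,rx,ry,ro,ri,name=[float(v) for v in sys.argv[1:7]]+[sys.argv[6],sys.argv[7]] if 0 else (*map(float,sys.argv[1:7]),sys.argv[7])
ims=[]
for n in("wrist","side"):
    p=cam(n); pickle.dump(p,open(name+n+".pkl","wb")); f=p["frame"]
    k=4; c=proj(p,[rx,ry,.04])[0].astype(int)
    x0,y0=c[0]-50,max(0,c[1]-75); a=cv2.resize(f[y0:y0+150,x0:x0+100],None,fx=k,fy=k,interpolation=cv2.INTER_CUBIC)
    def dr(P,col):
        for u in proj(p,P): cv2.circle(a,tuple(int(round(v)) for v in (u+.5-[x0,y0])*k-.5),0,col,-1)
    dr(circ(rx,ry,.032,ro),(255,0,0));dr(circ(rx,ry,.032,ri),(255,0,0)); dr(p0+circ(0,0,fz,gr)@Rm.T,(0,255,0))
    ims.append(a)
cv2.imwrite("pics/"+name+".png",cv2.cvtColor(np.hstack(ims),cv2.COLOR_RGB2BGR))
E
python3 hov.py .277 .015 .5575 .1172 .030 .017 h1
```

```text
11.875 [0.5574 0.1177 0.3271] [-0.3  0.1 -1.8]
```

View pics/h1.png

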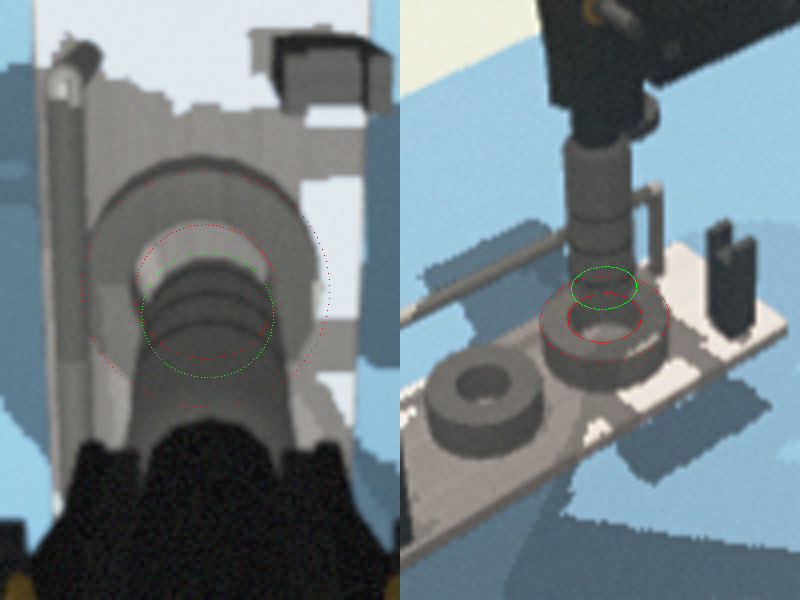

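The foot and the ring nearly coincide, with the ring about 1 mm further towards +x and −y. I'll check this numerically on the saved pictures.

```bash
cat > fine.py <<'E'
from stand import *
import sys
def best(p,mk,grid,mask,sg=.8):
    G=gmag(p,sg); r=[]
    for d in grid:
        P=mk(d); u=proj(p,P); r.append(sum(samp(G,u[m]).mean() for m in mask(u)))
    i=np.argsort(r)[::-1][:8]; return np.array(grid)[i[:4]].round(5).tolist(),np.average(np.array(grid)[i],axis=0).round(5),max(r)
def run(name,p0,Rm,ring,ro,ri,gr,fzs):
    gg=[(a,b) for a in np.arange(-.004,.0041,.0005) for b in np.arange(-.004,.0041,.0005)]
    for n in("wrist","side"):
        p=pickle.load(open(name+n+".pkl","rb"))
        def mask(u):
            k=len(u)//2; o,i=u[:k],u[k:]
            if n=="wrist":
                m1=np.r_[o[:,1]<o[:,1].mean()+5,np.zeros(k,bool)]; m2=np.r_[np.zeros(k,bool),i[:,1]<i[:,1].mean()-4]
            else: m1=np.r_[o[:,1]>o[:,1].mean()-3,np.zeros(k,bool)]; m2=np.r_[np.zeros(k,bool),i[:,1]>i[:,1].mean()]
            return [m1,m2]
        print(n,"ring d(world xy)",best(p,lambda d:np.vstack([circ(ring[0]+d[0],ring[1]+d[1],.032,ro),circ(ring[0]+d[0],ring[1]+d[1],.032,ri)]),gg,mask))
        for fz in fzs:
            fm=(lambda u:[u[:,1]<u[:,1].mean()-2]) if n=="wrist" else (lambda u:[u[:,1]>u[:,1].mean()+2])
            print(n,"foot d(tool xy)",fz,best(p,lambda d:p0+(circ(0,0,fz,gr)+[d[0],d[1],0])@Rm.T,gg,fm))
o=manip.observe();Rm=R.from_rotvec(o["tool_rot"]).as_matrix();p0=np.array(o["eef_pos"])
a=sys.argv; run(a[1],p0,Rm,[float(a[2]),float(a[3])],*map(float,a[4:7]),[float(v) for v in a[7:]])
E
python3 fine.py h1 .5575 .1172 .030 .017 .015 .274 .277 .280
```

```text
wrist ring d(world xy) ([[0.001, -0.002], [0.0015, 0.0], [0.0015, -0.002], [0.001, 0.0]], array([ 0.00113, -0.00056]), np.float32(111.990295))
wrist foot d(tool xy) 0.274 ([[0.002, 0.001], [0.0025, 0.002], [0.0015, 0.001], [0.002, 0.002]], array([0.00175, 0.00156]), np.float32(59.806225))
wrist foot d(tool xy) 0.277 ([[0.0015, 0.0025], [0.0015, 0.002], [0.001, 0.001], [0.001, 0.0025]], array([0.00112, 0.00175]), np.float32(59.83027))
wrist foot d(tool xy) 0.28 ([[0.0005, 0.0025], [0.0005, 0.002], [0.0005, 0.003], [0.0005, 0.0015]], array([0.00031, 0.00219]), np.float32(59.803402))
side ring d(world xy) ([[0.0015, 0.0], [0.001, 0.0], [0.001, 0.0005], [0.0015, -0.0005]], array([ 0.00131, -0.00031]), np.float32(116.15114))
side foot d(tool xy) 0.274 ([[0.004, -0.004], [0.0035, -0.004], [0.004, -0.0035], [0.003, -0.004]], array([ 0.00344, -0.00369]), np.float32(38.216637))
side foot d(tool xy) 0.277 ([[0.004, -0.004], [0.0035, -0.004], [0.004, -0.0035], [0.004, -0.003]], array([ 0.00362, -0.0035 ]), np.float32(29.6572))
side foot d(tool xy) 0.28 ([[-0.004, 0.004], [-0.004, 0.0035], [-0.0035, 0.004], [-0.003, 0.004]], array([-0.00344,  0.00369]), np.float32(35.894863))
```

Emit:
play_rows --grip '[1.5, 1.5, 1.5, 1.5, 1.5, 1.5, 1.5, 1.5]' --xyz '[[0.1, -0.17, 0.3], [0.1, -0.17, 0.8], [0.1, -0.17, 1.2], [0.1, -0.17, 1.5], [0.1, -0.17, 1.7], [0.1, -0.17, 1.9], [0.1, -0.17, 2.1], [0.1, -0.17, 2.1]]' --twist '[[0, 0, 0], [0, 0, 0], [0, 0, 0], [0, 0, 0], [0, 0, 0], [0, 0, 0], [0, 0, 0], [0, 0, 0]]'

```text
time: 12.98
eef_pos: [0.5588, 0.1169, 0.3061]
tool_rot: [2.152, -2.287, 0.001]
force: [0.3, -0.2, -3.0]
finger_gap: 0.0213
gripper_force: 35.0
```

Emit:
play_rows --grip '[1.5, 1.5, 1.5, 1.5, 1.5]' --xyz '[[0, 0, 0.2], [0, 0, 0.4], [0, 0, 0.6], [0, 0, 0.8], [0, 0, 0.8]]' --twist '[[0, 0, 0], [0, 0, 0], [0, 0, 0], [0, 0, 0], [0, 0, 0]]'

```text
time: 13.6
eef_pos: [0.5588, 0.1169, 0.298]
tool_rot: [2.152, -2.286, 0.001]
force: [0.8, -1.0, -3.2]
finger_gap: 0.0211
gripper_force: 35.0
```

Emit:
play_rows --grip '[1.5, 1.5, 1.5, 1.5]' --xyz '[[0, 0, 0.2], [0, 0, 0.4], [0, 0, 0.6], [0, 0, 0.6]]' --twist '[[0, 0, 0], [0, 0, 0], [0, 0, 0], [0, 0, 0]]'

```text
time: 14.1
eef_pos: [0.5588, 0.1169, 0.292]
tool_rot: [2.152, -2.286, 0.0]
force: [-0.8, 0.1, -3.5]
finger_gap: 0.0211
gripper_force: 35.0
```

Inserted, with nothing but noise on the force. I'll continue in small steps until it touches down.

Emit:
play_rows --grip '[1.5, 1.5, 1.5, 1.5, 1.5]' --xyz '[[0, 0, 0.15], [0, 0, 0.3], [0, 0, 0.4], [0, 0, 0.5], [0, 0, 0.5]]' --twist '[[0, 0, 0], [0, 0, 0], [0, 0, 0], [0, 0, 0], [0, 0, 0]]'

```text
time: 14.72
eef_pos: [0.5589, 0.1169, 0.2874]
tool_rot: [2.153, -2.287, 0.001]
force: [-0.3, -0.9, -1.6]
finger_gap: 0.0212
gripper_force: 35.0
```

Emit:
play_rows --grip '[1.5, 1.5, 1.5, 1.5]' --xyz '[[0, 0, 0.1], [0, 0, 0.2], [0, 0, 0.3], [0, 0, 0.3]]' --twist '[[0, 0, 0], [0, 0, 0], [0, 0, 0], [0, 0, 0]]'

```text
time: 15.22
eef_pos: [0.559, 0.117, 0.2873]
tool_rot: [-2.155, 2.286, -0.003]
force: [-5.3, 0.6, 13.1]
finger_gap: 0.021
gripper_force: 35.0
```

Emit:
play_rows --grip '[1.5, 1.5, 5, 5, 5, 5, 5, 5, 5, 5, 5]' --xyz '[[0, 0, -0.2], [0, 0, -0.25], [0, 0, -0.25], [0, 0, -0.25], [0, 0, -0.25], [0, 0, -0.25], [0, 0, -0.25], [0, 0, -1.5], [0, 0, -4], [0, 0, -7], [0, 0, -10]]' --twist '[[0, 0, 0], [0, 0, 0], [0, 0, 0], [0, 0, 0], [0, 0, 0], [0, 0, 0], [0, 0, 0], [0, 0, 0], [0, 0, 0], [0, 0, 0], [0, 0, 0]]'

```text
time: 16.6
eef_pos: [0.5589, 0.1169, 0.3862]
tool_rot: [-2.153, 2.287, -0.002]
force: [-0.2, -0.3, 0.1]
finger_gap: 0.0503
gripper_force: 0.0
```

Run:
```python
from h import *
import pickle
y=np.radians(5);Rm=Rt((np.sin(y),-np.cos(y)),np.radians(35));a=-Rm[:,2]
g=np.array([.4977,-.1717,.099])
cur=go([.50,-.10,.42],Rt((-.06,-1),0)); cur=go(g+a*.264,Rm,cur); print(cur[0])
# gauge standing check: predicted extents of grip top in side cam
p=cam("side"); print([ (round(d["p"],2),(np.array(d["extent"])*[560,420,560,420]).round().tolist()) for d in manip.find_in(p,"wide_gauge")[:3]], proj(p,[[.5587,.1168,.01],[.5587,.1168,.152]]).round())
```

```text
xyz [22.01, 4.57, -3.36] twist [-0.04, -0.04, -0.02]
xyz [22.15, -2.42, 10.47] twist [-2.58, -34.94, -8.17]
[ 0.51089749 -0.32254796  0.31525614]
[(0.7, [239.0, 229.0, 257.0, 291.0])] [[249. 291.]
 [246. 229.]]
```

Emit:
play_rows --grip '[8.7, 8.7, 8.7, 8.7, 8.7, 8.7]' --xyz '[[3, 0.6, -1.5], [8, 1.7, -3.3], [13, 2.7, -3.3], [18, 3.7, -3.3], [22, 4.6, -3.3], [22, 4.6, -3.3]]' --twist '[[0, 0, 0], [0, 0, 0], [0, 0, 0], [0, 0, 0], [0, 0, 0], [0, 0, 0]]'

```text
time: 17.45
eef_pos: [0.4986, -0.1018, 0.4176]
tool_rot: [2.148, -2.291, 0.001]
force: [1.2, 0.3, 0.1]
finger_gap: 0.0867
gripper_force: 0.0
```

Emit:
play_rows --grip '[8.7, 8.7, 8.7, 8.7, 8.7, 8.7, 8.7]' --xyz '[[4, -0.4, 1], [9, -0.9, 3], [14, -1.5, 5], [18, -2, 7.5], [22.2, -2.4, 10.1], [22.2, -2.4, 10.1], [22.2, -2.4, 10.1]]' --twist '[[-0.5, -7, -1.6], [-1, -14, -3.2], [-1.5, -21, -4.9], [-2, -28, -6.5], [-2.6, -35, -8.2], [-2.6, -35, -8.2], [-2.6, -35, -8.2]]'

```text
time: 18.32
eef_pos: [0.5106, -0.3225, 0.3167]
tool_rot: [-1.963, 1.799, 0.62]
force: [-0.0, 0.5, 0.3]
finger_gap: 0.0872
gripper_force: 0.0
```

```bash
cat > n.py <<'E'
from stand import *
from scipy.optimize import least_squares
p=cam("wrist"); pickle.dump(p,open("nw.pkl","wb")); f=p["frame"].mean(2)
y=np.radians(5);Rm=Rt((np.sin(y),-np.cos(y)),np.radians(35));a=-Rm[:,2]
g=np.array([.4977,-.1712,.1021])
for h in(.025,-.023): q=proj(p,g+a*h+circ(0,0,0,.008)@Rm.T); print(h,q.min(0).round(1),q.max(0).round(1),q.mean(0).round(1))
c=proj(p,g+a*.025)[0].round().astype(int)
print("col",c[0],[int(v) for v in f[c[1]-40:c[1]+25,c[0]]]); print("row",c[1]-4,[int(v) for v in f[c[1]-4,c[0]-22:c[0]+22]])
go(g+a*.164,Rm)
E
python3 n.py
```

```text
0.025 [272.4 221.7] [292.7 240.6] [282.6 231.2]
-0.023 [274.3 204.3] [291.3 220.4] [282.8 212.4]
col 283 [54, 53, 51, 54, 54, 72, 79, 81, 80, 80, 74, 71, 68, 68, 60, 46, 28, 26, 12, 26, 22, 14, 23, 11, 25, 24, 19, 21, 21, 21, 27, 27, 26, 24, 21, 30, 35, 39, 40, 36, 43, 35, 40, 38, 37, 38, 40, 38, 38, 77, 159, 192, 194, 194, 196, 193, 194, 193, 194, 193, 195, 194, 194, 193, 195]
row 227 [193, 191, 195, 193, 193, 194, 192, 193, 194, 194, 194, 173, 117, 48, 19, 15, 22, 31, 30, 37, 34, 38, 35, 36, 36, 35, 34, 23, 25, 18, 59, 145, 189, 194, 196, 194, 194, 195, 192, 194, 194, 194, 193, 196]
xyz [-0.04, -0.03, 9.93] twist [0.04, -0.07, 0.08]
```

Emit:
play_rows --grip '[8.7, 8.7, 8.7, 8.7, 8.7, 0.8, 0.8, 0.8, 0.8, 0.8, 0.8, 0.8, 0.8, 0.8, 0.8, 0.8, 0.8]' --xyz '[[0, 0, 2], [0, 0, 5], [0, 0, 8], [0, 0, 9.9], [0, 0, 9.9], [0, 0, 9.9], [0, 0, 9.9], [0, 0, 9.9], [0, 0, 9.9], [0, 0, 9.9], [0, 0, 9.9], [0, 0, 9.9], [0, 0, 9.9], [0, 0, 9.9], [0, 0, 9.9], [0, 0, 9.4], [0, 0, 8.9]]' --twist '[[0, 0, 0], [0, 0, 0], [0, 0, 0], [0, 0, 0], [0, 0, 0], [0, 0, 0], [0, 0, 0], [0, 0, 0], [0, 0, 0], [0, 0, 0], [0, 0, 0], [0, 0, 0], [0, 0, 0], [0, 0, 0], [0, 0, 0], [0, 0, 0], [0, 0, 0]]' --newtons 30

```text
time: 20.5
eef_pos: [0.5057, -0.2722, 0.2439]
tool_rot: [-1.962, 1.798, 0.62]
force: [0.1, 1.1, -1.4]
finger_gap: 0.0155
gripper_force: 30.0
```

Gripped at 15.5 mm, on the 16 mm grip. Now I'll pull it out along its axis.

Emit:
play_rows --grip '[0.8, 0.8, 0.8, 0.8, 0.8, 0.8, 0.8, 0.8]' --xyz '[[0, 0, -1.5], [0, 0, -3], [0, 0, -4.5], [0, 0, -6], [0, 0, -7.5], [0, 0, -9], [0, 0, -10], [0, 0, -10]]' --twist '[[0, 0, 0], [0, 0, 0], [0, 0, 0], [0, 0, 0], [0, 0, 0], [0, 0, 0], [0, 0, 0], [0, 0, 0]]'

```text
time: 21.5
eef_pos: [0.5109, -0.3297, 0.3264]
tool_rot: [-1.962, 1.798, 0.618]
force: [-0.3, 0.1, -1.9]
finger_gap: 0.0152
gripper_force: 30.0
```

Run:
```python
from h import *
cur=go([.50,-.10,.46],Rt((-.06,-1),0)); cur=go([.5625,.1846,.46],Rt((-.06,-1),0),cur); cur=go([.5625,.1846,.050+.262],Rt((-.06,-1),0),cur)
```

```text
xyz [-26.48, -0.92, 2.22] twist [2.54, 34.9, 8.16]
xyz [-28.78, -4.53, 0.0] twist [0.0, 0.0, 0.0]
xyz [0.0, 0.0, 14.8] twist [0.0, 0.0, 0.0]
```

Emit:
play_rows --grip '[0.8, 0.8, 0.8, 0.8, 0.8, 0.8, 0.8, 0.8]' --xyz '[[-3, 0, -2], [-7, 0, -2], [-12, 0, -1], [-17, 0, 0], [-22, -0.5, 1.5], [-26.5, -0.9, 2.2], [-26.5, -0.9, 2.2], [-26.5, -0.9, 2.2]]' --twist '[[0.4, 6, 1.4], [0.8, 12, 2.8], [1.3, 18, 4.2], [1.7, 24, 5.6], [2.1, 30, 7], [2.5, 34.9, 8.2], [2.5, 34.9, 8.2], [2.5, 34.9, 8.2]]'

```text
time: 22.5
eef_pos: [0.4995, -0.0994, 0.459]
tool_rot: [2.153, -2.285, -0.006]
force: [-0.8, 0.2, -0.8]
finger_gap: 0.0152
gripper_force: 30.0
```

Emit:
play_rows --grip '[0.8, 0.8, 0.8, 0.8, 0.8, 0.8, 0.8, 0.8, 0.8, 0.8, 0.8, 0.8, 0.8]' --xyz '[[-4, -0.6, 0], [-8, -1.3, 0], [-13, -2, 0], [-18, -2.8, 0], [-23, -3.6, 0], [-27, -4.3, 0], [-28.8, -4.5, 0], [-28.8, -4.5, 3], [-28.8, -4.5, 7], [-28.8, -4.5, 11], [-28.8, -4.5, 14], [-28.8, -4.5, 14.8], [-28.8, -4.5, 14.8]]' --twist '[[0, 0, 0], [0, 0, 0], [0, 0, 0], [0, 0, 0], [0, 0, 0], [0, 0, 0], [0, 0, 0], [0, 0, 0], [0, 0, 0], [0, 0, 0], [0, 0, 0], [0, 0, 0], [0, 0, 0]]'

```text
time: 24.12
eef_pos: [0.5622, 0.1845, 0.3119]
tool_rot: [2.151, -2.287, -0.003]
force: [-0.3, -0.7, -0.1]
finger_gap: 0.0151
gripper_force: 30.0
```

```bash
python3 hov.py .265 .010 .5625 .1846 .026 .012 h2; python3 fine.py h2 .5625 .1846 .026 .012 .010 .262 .265
```

```text
24.125 [0.5622 0.1845 0.3119] [-0.3 -0.7 -0.1]
wrist ring d(world xy) ([[0.001, 0.0], [0.001, 0.0005], [0.001, -0.0005], [0.0015, 0.0]], array([8.7e-04, 6.0e-05]), np.float32(116.38738))
wrist foot d(tool xy) 0.262 ([[-0.0005, 0.0015], [-0.001, 0.0005], [-0.0005, 0.0], [-0.001, 0.002]], array([-0.00069,  0.00075]), np.float32(58.13393))
wrist foot d(tool xy) 0.265 ([[-0.0015, 0.0015], [-0.0015, 0.002], [-0.0015, 0.0005], [-0.002, 0.0005]], array([-0.00169,  0.00088]), np.float32(58.086426))
side ring d(world xy) ([[0.0, 0.0], [0.0005, -0.0005], [0.0, 0.0005], [0.0, -0.0005]], array([ 6.e-05, -6.e-05]), np.float32(116.31706))
side foot d(tool xy) 0.262 ([[-0.0035, -0.004], [-0.003, -0.004], [-0.0035, -0.0035], [-0.004, -0.004]], array([-0.00338, -0.00369]), np.float32(36.575127))
side foot d(tool xy) 0.265 ([[-0.002, -0.004], [-0.002, -0.0035], [-0.0025, -0.004], [-0.0015, -0.004]], array([-0.00188, -0.00369]), np.float32(34.49178))
```

View pics/h2.png

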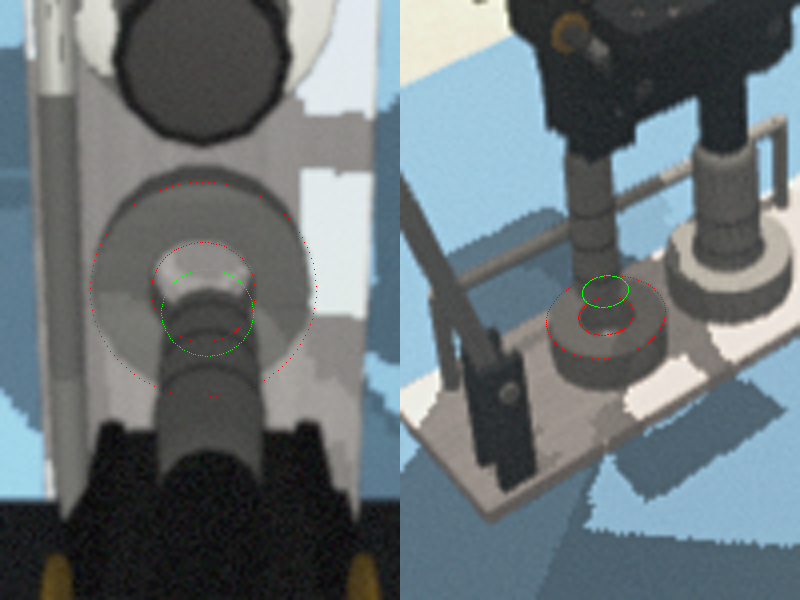

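The foot in the wrist picture (arc top at about (206,290)) sits some 5 px below the prediction (268). So the gauge is slightly tilted in the hand, foot towards +y. I'll fit its axis from silhouettes in both views.

```bash
cat > axis.py <<'E'
from stand import *
import sys
from scipy.optimize import differential_evolution
name,r,steel,fz0=sys.argv[1],float(sys.argv[2]),float(sys.argv[3]),float(sys.argv[4])
o=manip.observe();Rm=R.from_rotvec(o["tool_rot"]).as_matrix();p0=np.array(o["eef_pos"])
ps=[pickle.load(open(name+n+".pkl","rb")) for n in("wrist","side")]
# unsaturated signed-free edges, with gray+blue channels
def edges(p,sg):
    G=0
    for c in range(3):
        g=cv2.GaussianBlur(p["frame"][...,c].astype(np.float32),(0,0),sg); G=np.maximum(G,np.hypot(cv2.Sobel(g,cv2.CV_32F,1,0),cv2.Sobel(g,cv2.CV_32F,0,1)))
    return np.sqrt(np.minimum(G,80))
E=[edges(p,1.0) for p in ps]; C=[ray(p,(280,210))[0] for p in ps]
def pts(q,i):
    bx,by,tx,ty,fz=q   # axis in tool: at grasp depth .164 offset (bx,by), slopes tx,ty
    ax=Rm@np.array([tx,ty,1.]);ax/=np.linalg.norm(ax)
    A=lambda z:p0+Rm@np.array([bx+tx*(z-.164),by+ty*(z-.164),z])
    L=[]
    for h in np.linspace(.004,steel-.004,40):
        c=A(fz-h); n=np.cross(ax,c-C[i]); n/=np.linalg.norm(n); L+=[c+r*n,c-r*n]
    F=A(fz); e1=np.cross(ax,[1,0,0.]);e1/=np.linalg.norm(e1);e2=np.cross(ax,e1)
    circ_=F+r*(np.outer(np.cos(th),e1)+np.outer(np.sin(th),e2)); u=proj(ps[i],circ_); m=u[:,1]<u[:,1].mean() if i==0 else u[:,1]>u[:,1].mean()
    return proj(ps[i],np.array(L)),u[m],F
def sc(E_,u): return cv2.remap(E_,u[:,:1].astype(np.float32),u[:,1:].astype(np.float32),cv2.INTER_LINEAR).mean()
def f(q,only=None):
    v=0
    for i in (0,1) if only is None else (only,):
        s,c,_=pts(q,i); v-=2*sc(E[i],s)+sc(E[i],c)
    return v
for only in(None,0,1):
    r_=differential_evolution(f,[(-.006,.006),(-.002,.002),(-.07,.07),(-.03,.03),(fz0-.008,fz0+.006)],args=(only,),seed=1,maxiter=60,popsize=12,tol=1e-6)
    q=r_.x; print(only,q.round(4),round(r_.fun,2),"foot world",pts(q,0)[2].round(4),"tilt deg",np.degrees(q[2:4]).round(2))
E
python3 axis.py h2 .010 .072 .263
```

```text
None [ 0.0037 -0.0009 -0.065   0.0227  0.2619] -49.48 foot world [0.5612 0.1882 0.0514] tilt deg [-3.72  1.3 ]
0 [ 0.0038 -0.0004 -0.0699  0.0173  0.269 ] -26.46 foot world [0.5612 0.1892 0.0443] tilt deg [-4.01  0.99]
1 [-0.002   0.0008 -0.0032 -0.009   0.255 ] -24.64 foot world [0.5626 0.1878 0.0583] tilt deg [-0.19 -0.51]
```

```bash
cat >> axis.py <<'E'
print("profile")
for tx in(-.08,-.06,-.045,-.03,-.015,0,.015):
    b=[(-.008,.008),(-.002,.002),(tx-1e-6,tx+1e-6),(-.02,.02),(fz0-.008,fz0+.006)]
    r_=differential_evolution(f,b,seed=2,maxiter=50,popsize=10); q=r_.x; print(tx,q.round(4),round(r_.fun,2),round(f(q,0),2),round(f(q,1),2),pts(q,0)[2].round(4))
E
sed -i 's/^for only in(None,0,1):/for only in():/' axis.py; python3 axis.py h2 .010 .072 .263
```

```text
profile
-0.08 [ 0.0048 -0.0007 -0.08    0.0172  0.2622] -49.39 -25.99 -23.4 [0.5615 0.1886 0.051 ]
-0.06 [ 0.0034 -0.0008 -0.06    0.0192  0.2632] -49.41 -25.94 -23.46 [0.5614 0.1881 0.0501]
-0.045 [ 0.0025 -0.0004 -0.045   0.0137  0.2641] -49.27 -25.93 -23.34 [0.5615 0.1876 0.0492]
-0.03 [ 0.001  -0.0004 -0.03    0.0143  0.2616] -49.21 -25.54 -23.68 [0.5615 0.1875 0.0516]
-0.015 [-3.000e-04  5.000e-04 -1.500e-02  2.000e-04  2.637e-01] -49.15 -25.54 -23.6 [0.562  0.1873 0.0496]
0 [-0.002   0.0003  0.      0.0069  0.2636] -49.07 -25.46 -23.62 [0.5616 0.1876 0.0497]
0.015 [-0.0032  0.0003  0.015   0.0082  0.2634] -49.01 -25.34 -23.67 [0.5614 0.1872 0.0499]
```

Emit:
play_rows --grip '[0.8, 0.8, 0.8, 0.8, 0.8, 0.8, 0.8]' --xyz '[[-0.25, -0.1, 0], [-0.48, -0.17, 0.4], [-0.48, -0.17, 0.9], [-0.48, -0.17, 1.4], [-0.48, -0.17, 1.8], [-0.48, -0.17, 2.2], [-0.48, -0.17, 2.2]]' --twist '[[0, 0.85, 0], [0, 1.7, 0], [0, 1.7, 0], [0, 1.7, 0], [0, 1.7, 0], [0, 1.7, 0], [0, 1.7, 0]]'

```text
time: 25.1
eef_pos: [0.5635, 0.1899, 0.2894]
tool_rot: [2.138, -2.27, 0.028]
force: [-0.1, 0.3, -1.5]
finger_gap: 0.0151
gripper_force: 30.0
```

Emit:
play_rows --grip '[0.8, 0.8, 0.8, 0.8]' --xyz '[[0, 0, 0.2], [0, 0, 0.4], [0, 0, 0.6], [0, 0, 0.6]]' --twist '[[0, 0, 0], [0, 0, 0], [0, 0, 0], [0, 0, 0]]'

```text
time: 25.6
eef_pos: [0.5635, 0.1898, 0.2836]
tool_rot: [2.138, -2.27, 0.029]
force: [-0.4, -1.0, -1.4]
finger_gap: 0.0152
gripper_force: 30.0
```

Emit:
play_rows --grip '[0.8, 0.8, 0.8, 0.8]' --xyz '[[0, 0, 0.2], [0, 0, 0.4], [0, 0, 0.6], [0, 0, 0.6]]' --twist '[[0, 0, 0], [0, 0, 0], [0, 0, 0], [0, 0, 0]]'

```text
time: 26.1
eef_pos: [0.5635, 0.1896, 0.2776]
tool_rot: [2.138, -2.27, 0.029]
force: [-0.7, -0.2, -0.3]
finger_gap: 0.0152
gripper_force: 30.0
```

Emit:
play_rows --grip '[0.8, 0.8, 0.8, 0.8, 0.8]' --xyz '[[0, 0, 0.1], [0, 0, 0.2], [0, 0, 0.3], [0, 0, 0.4], [0, 0, 0.4]]' --twist '[[0, 0, 0], [0, 0, 0], [0, 0, 0], [0, 0, 0], [0, 0, 0]]'

```text
time: 26.72
eef_pos: [0.5635, 0.1895, 0.2737]
tool_rot: [2.138, -2.27, 0.029]
force: [-0.8, 0.0, -0.8]
finger_gap: 0.0152
gripper_force: 30.0
```

Emit:
play_rows --grip '[0.8, 0.8, 0.8, 0.8]' --xyz '[[0, 0, 0.1], [0, 0, 0.2], [0, 0, 0.2], [0, 0, 0.2]]' --twist '[[0, 0, 0], [0, 0, 0], [0, 0, 0], [0, 0, 0]]'

```text
time: 27.22
eef_pos: [0.5636, 0.1895, 0.2735]
tool_rot: [2.14, -2.27, 0.03]
force: [-2.2, 0.6, 7.2]
finger_gap: 0.0151
gripper_force: 30.0
```

Emit:
play_rows --grip '[0.8, 0.8, 4.5, 4.5, 4.5, 4.5, 4.5, 4.5, 4.5, 4.5, 4.5, 4.5]' --xyz '[[0, 0, -0.1], [0, 0, -0.15], [0, 0, -0.15], [0, 0, -0.15], [0, 0, -0.15], [0, 0, -0.15], [0, 0, -0.15], [0, 0, -1.5], [0, 0, -4], [0, 0, -8], [0, 0, -13], [0, 0, -18]]' --twist '[[0, 0, 0], [0, 0, 0], [0, 0, 0], [0, 0, 0], [0, 0, 0], [0, 0, 0], [0, 0, 0], [0, 0, 0], [0, 0, 0], [0, 0, 0], [0, 0, 0], [0, 0, 0]]'

```text
time: 28.72
eef_pos: [0.5639, 0.1945, 0.4545]
tool_rot: [2.139, -2.271, 0.029]
force: [1.5, 0.8, 0.1]
finger_gap: 0.0448
gripper_force: 0.0
```

```bash
cat > bar.py <<'E'
from stand import *
p=cam("side")
for n in("wide_gauge","narrow_gauge","bar"): print(n,[(round(d["p"],2),(np.array(d["extent"])*[560,420,560,420]).round().tolist()) for d in manip.find_in(p,n)[:2]])
print("pred tops",proj(p,[[.5587,.1168,.152],[.563,.1846,.136]]).round(1).tolist())
# bar angle: blackness along bar model in side view
S=[.5605,.1508,-.0595]; G=gmag(p,1.0)
def barpts(a,r): return tw(S,np.array([[-.028,.104-v*np.cos(a),.062+v*np.sin(a)] for v in r]))
g=cv2.cvtColor(p["frame"],cv2.COLOR_RGB2GRAY).astype(np.float32)
def val(a): u=proj(p,barpts(a,np.linspace(.03,.225,60))); return cv2.remap(g,u[:,:1].astype(np.float32),u[:,1:].astype(np.float32),1).mean()
A=np.linspace(-.2,2.2,241); v=np.array([val(a) for a in A]); i=np.argsort(v)[:8]; print("bar angle",A[i].round(2),v[i].round())
E
python3 bar.py
```

```text
wide_gauge [(0.73, [237.0, 229.0, 256.0, 289.0])]
narrow_gauge [(0.85, [207.0, 253.0, 223.0, 304.0])]
bar [(0.65, [128.0, 201.0, 188.0, 315.0]), (0.38, [376.0, 190.0, 414.0, 235.0])]
pred tops [[246.0, 228.6], [213.4, 251.8]]
bar angle [ 1.8   1.83  1.81  1.82  1.79  1.84  1.78 -0.06] [ 74.  74.  74.  75.  77.  88. 105. 125.]
```

Run:
```python
from stand import *
S=[.5605,.1508,-.0595]; Rm=Rt((-np.sin(.0595),-np.cos(.0595)),0)
W=lambda y,z:tw(S,np.array([[-.031,y,z]]))[0]
cur=go(W(.08,.515),Rm); cur=go(W(.205,.515),Rm,cur); cur=go(W(.205,.442),Rm,cur); print(cur[0])
```

```text
xyz [-3.45, 3.17, -6.21] twist [-0.04, -1.52, -0.03]
xyz [-12.5, 0.0, 0.0] twist [0.0, 0.0, 0.0]
xyz [0.0, 0.0, 7.3] twist [0.0, 0.0, 0.0]
[0.54174516 0.35728064 0.442     ]
```

Emit:
play_rows --grip '[0, 0, 0, 0, 0]' --xyz '[[0, 0, -3], [-1, 1, -6.2], [-3.4, 3.2, -6.2], [-3.4, 3.2, -6.2], [-3.4, 3.2, -6.2]]' --twist '[[0, 0, 0], [0, -0.8, 0], [0, -1.5, 0], [0, -1.5, 0], [0, -1.5, 0]]'

```text
time: 29.55
eef_pos: [0.5346, 0.2322, 0.5117]
tool_rot: [2.15, -2.282, 0.001]
force: [-0.0, -0.3, -0.3]
finger_gap: 0.0042
gripper_force: 0.0
```

Emit:
play_rows --grip '[0, 0, 0, 0, 0, 0, 0, 0, 0]' --xyz '[[-4, 0, 0], [-9, 0, 0], [-12.5, 0, 0], [-12.5, 0, 0], [-12.5, 0, 2], [-12.5, 0, 5], [-12.5, 0, 7.3], [-12.5, 0, 7.3], [-12.5, 0, 7.3]]' --twist '[[0, 0, 0], [0, 0, 0], [0, 0, 0], [0, 0, 0], [0, 0, 0], [0, 0, 0], [0, 0, 0], [0, 0, 0], [0, 0, 0]]'

```text
time: 30.68
eef_pos: [0.5424, 0.3562, 0.4406]
tool_rot: [2.152, -2.286, 0.002]
force: [-0.5, 0.3, -1.1]
finger_gap: 0.0006
gripper_force: 0.0
```

Run:
```python
from stand import *
S=[.5605,.1508,-.0595]; Rm=Rt((-np.sin(.0595),-np.cos(.0595)),0)
W=lambda y,z:tw(S,np.array([[-.031,y,z]]))[0]
o=manip.observe(); cur=(np.array(o["eef_pos"]),R.from_rotvec(o["tool_rot"]).as_matrix()); print(cur[0],o["force"],o["finger_gap"])
for y,z in((.112,.262),(.0594,.2592),(.0084,.2435),(-.0374,.2148),(-.079,.1769),(-.1075,.1269),(-.1184,.0895),(-.1215,.070)): go(W(y+.0095,z+.182),Rm,cur)
```

```text
[0.5424013  0.35619049 0.44060033] [-0.50067732  0.25616109 -1.08095128] 0.000605180886392066
xyz [8.25, 0.06, -0.32] twist [0.04, -0.14, -0.06]
xyz [13.51, 0.06, -0.03] twist [0.04, -0.14, -0.06]
xyz [18.6, 0.05, 1.55] twist [0.04, -0.14, -0.06]
xyz [23.17, 0.04, 4.44] twist [0.04, -0.14, -0.06]
xyz [27.33, 0.04, 8.24] twist [0.04, -0.14, -0.06]
xyz [30.16, 0.03, 13.24] twist [0.04, -0.14, -0.06]
xyz [31.24, 0.03, 16.99] twist [0.04, -0.14, -0.06]
xyz [31.55, 0.03, 18.94] twist [0.04, -0.14, -0.06]
```

Emit:
play_rows --grip '[0, 0, 0, 0, 0, 0, 0, 0, 0, 0, 0, 0, 0]' --xyz '[[2, 0, -0.3], [4, 0, -0.3], [6, 0, -0.3], [8.2, 0, -0.3], [10, 0, -0.2], [11.8, 0, -0.1], [13.5, 0, 0], [15.2, 0, 0.5], [17, 0, 1], [18.6, 0, 1.6], [20.1, 0, 2.5], [21.6, 0, 3.4], [23.2, 0, 4.4]]' --twist '[[0, 0, 0], [0, 0, 0], [0, 0, 0], [0, 0, 0], [0, 0, 0], [0, 0, 0], [0, 0, 0], [0, 0, 0], [0, 0, 0], [0, 0, 0], [0, 0, 0], [0, 0, 0], [0, 0, 0]]'

```text
time: 32.3
eef_pos: [0.5278, 0.1242, 0.3954]
tool_rot: [2.152, -2.284, 0.001]
force: [-0.1, 1.3, -0.3]
finger_gap: 0.0002
gripper_force: 0.5
```

```bash
python3 bar.py
```

```text
wide_gauge [(0.68, [241.0, 229.0, 258.0, 293.0]), (0.17, [234.0, 273.0, 264.0, 302.0])]
narrow_gauge [(0.59, [204.0, 253.0, 227.0, 306.0]), (0.53, [375.0, 189.0, 413.0, 233.0])]
bar [(0.64, [191.0, 193.0, 271.0, 310.0]), (0.63, [238.0, 229.0, 259.0, 289.0])]
pred tops [[246.0, 228.6], [213.4, 251.8]]
bar angle [0.74 0.75 0.76 0.73 0.77 0.79 0.78 0.8 ] [84. 85. 89. 90. 94. 96. 96. 96.]
```

Bar angle is 0.75 rad, as planned, and the gauges are undisturbed. I'll keep following the arc down.

Emit:
play_rows --grip '[0, 0, 0, 0, 0, 0, 0, 0, 0, 0, 0]' --xyz '[[1.4, 0, 1.2], [2.8, 0, 2.5], [4.1, 0, 3.8], [5.1, 0, 5.4], [6.1, 0, 7.1], [7, 0, 8.8], [7.4, 0, 10], [7.8, 0, 11.3], [8, 0, 12.5], [8.2, 0, 13.4], [8.4, 0, 14]]' --twist '[[0, 0, 0], [0, 0, 0], [0, 0, 0], [0, 0, 0], [0, 0, 0], [0, 0, 0], [0, 0, 0], [0, 0, 0], [0, 0, 0], [0, 0, 0], [0, 0, 0]]'

```text
time: 33.88
eef_pos: [0.5226, 0.0409, 0.2558]
tool_rot: [2.152, -2.284, 0.001]
force: [-1.0, 0.7, 0.8]
finger_gap: 0.0008
gripper_force: 0.3
```

```bash
python3 bar.py|tail -1
```

```text
bar angle [-0.02 -0.03 -0.01 -0.04 -0.06 -0.05  0.   -0.07] [90. 91. 92. 95. 97. 97. 97. 97.]
```

Emit:
play_rows --grip '[0, 0, 0, 0]' --xyz '[[0, 0, 0.15], [0, 0, 0.3], [0, 0, 0.45], [0, 0, 0.45]]' --twist '[[0, 0, 0], [0, 0, 0], [0, 0, 0], [0, 0, 0]]'

```text
time: 34.58
eef_pos: [0.5227, 0.0409, 0.2525]
tool_rot: [2.152, -2.284, 0.002]
force: [-0.9, -0.7, 2.6]
finger_gap: 0.0002
gripper_force: 2.1
```

Emit:
play_rows --grip '[0, 0, 0, 0]' --xyz '[[0, 0, 0.1], [0, 0, 0.2], [0, 0, 0.3], [0, 0, 0.3]]' --twist '[[0, 0, 0], [0, 0, 0], [0, 0, 0], [0, 0, 0]]'

```text
time: 35.08
eef_pos: [0.5227, 0.041, 0.2519]
tool_rot: [2.154, -2.283, 0.003]
force: [-6.4, 0.2, 20.0]
finger_gap: 0.0003
gripper_force: 9.8
```

Emit:
play_rows --grip '[0, 0, 0, 0, 0, 0, 0, 0]' --xyz '[[0, 0, -0.3], [0, 0, -0.6], [0, 0, -2], [0, 0, -5], [0, 0, -10], [0, 0, -15], [0, 0, -18], [0, 0, -18]]' --twist '[[0, 0, 0], [0, 0, 0], [0, 0, 0], [0, 0, 0], [0, 0, 0], [0, 0, 0], [0, 0, 0], [0, 0, 0]]'

```text
time: 36.08
eef_pos: [0.5231, 0.0414, 0.4322]
tool_rot: [-2.153, 2.285, -0.005]
force: [0.9, -0.3, -1.1]
finger_gap: 0.0005
gripper_force: 0.0
```

```bash
python3 bar.py
python3 - <<'E'
from h import *
p=cam("side"); a=p["frame"][180:360,110:350]; cv2.imwrite("pics/end.png",cv2.cvtColor(cv2.resize(a,(800,600),interpolation=cv2.INTER_CUBIC),cv2.COLOR_RGB2BGR))
E
```

```text
wide_gauge [(0.73, [241.0, 229.0, 255.0, 291.0]), (0.23, [210.0, 252.0, 222.0, 304.0])]
narrow_gauge [(0.72, [376.0, 188.0, 412.0, 235.0]), (0.59, [206.0, 249.0, 225.0, 298.0])]
bar [(0.7, [201.0, 252.0, 299.0, 311.0]), (0.16, [240.0, 227.0, 258.0, 286.0])]
pred tops [[246.0, 228.6], [213.4, 251.8]]
bar angle [-0.04 -0.03 -0.05 -0.02 -0.06 -0.07 -0.08 -0.01] [83. 84. 86. 88. 89. 91. 93. 94.]
```

View pics/end.png

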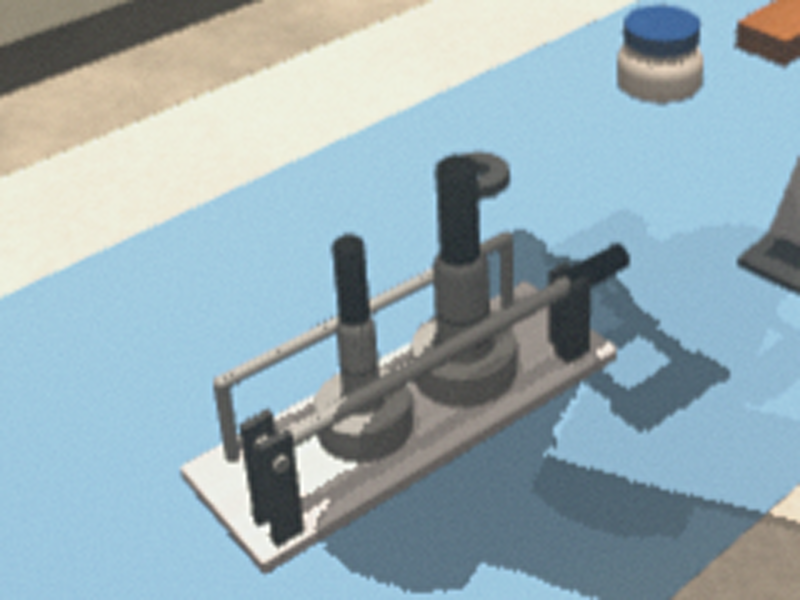

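Both gauges stand in their rings, with grips topping out at (350,240) and (458,160). The bar lies home in the fork at (570,285).

```bash
python3 -c "
from workcell import manip
print(manip.finish_job())"
```

```text
the job is handed in; nothing more can be done
None
```

The job is handed in at about 36 s: both gauges stand on the base plate in their matching rings, the retaining bar is pressed home in its catch, and the arm touched none of the tub, spare ring or case; no verdict came back.

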